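# Find the key that opens the studio's lock chest

### The arm

A 6-joint arm with a two-finger parallel gripper is mounted at the origin on the work surface. World frame = base frame: x ahead of the robot, y to its left, z up, the work surface at z = 0. Lengths are in mm, angles in rad, forces in N, time in s.
With the tool pointing down it reaches from about 350 to 775 mm from the base axis. Payload 7.3 kg.
Tool frame: the origin (TCP) lies midway between the tips of the shut fingers; the grasp point (between the pads) lies 19 mm behind it; x points along the fingers, y is the direction in which the jaws open and shut, and the axes are right-handed (so a half turn about x gives the same grasp; the last joint's range is limited). The gripper opens to 92 mm and grips with 3 to 60 N. Pads are 19 mm wide; open, the fingers measure 130 mm over their backs; the gripper's body (75 mm by 190 mm) begins 47 mm behind the grasp point.
Start: joints at [1.079, 0.342, 1.524, -0, 1.275, -0.146], TCP at [177.935, 493.947, 226.741] pointing down, gripper open.
Joint ranges: [-2.53, 2.53], [-0.77, 2.02], [0.04, 2.7], [-1, 4.14], [0.28, 2.66], [-3.11, 3.11]. Speed limits (rad/s): [2.57, 2.57, 3.14, 3.14, 3.14, 3.14].

### API

Orientations are given as [roll, pitch, yaw] about the fixed x, y, z axes, in that order (R = Rz(yaw) Ry(pitch) Rx(roll)).
In Python, from plant import get_obs, capture, close_job gives the robot as it stands. The module is installed in compiled form; this text tells all that it offers.
- The arm moves only by the tool send_rows, never from a script. Its argument "moves" is a list of rows, each a list of 4 numbers: the shift along the tool's x, y, z in mm, then the turn about the tool's x in degrees. In form: [[tx, ty, tz, yaw], ...]. A call has 1 to 8 rows; each row shifts and turns the commanded pose from where the row before left it, along the tool's axes as they then stand; what a row does not reach is not made up. A row lasts 1/8 s, in which the tool goes at most 62.5 mm and 10.7 degrees, less where a joint would pass 70% of its speed; a pose out of reach is approached as far as the arm can. A call with a gripper value outside its range is refused whole. "hand" is the opening, from 0 (shut) to 1 (fully open), set as the call begins (left out, the last holds). The fingers move at their own pace and stop on an object; the grip force is fixed at half the most. Time passes only in rows, so rows that do not move let the fingers close. It gives the time, the measured TCP pose, the force and the opening at its end, in the units of the state.
- get_obs(): the state, without advancing time (a new reading comes with each control period).
- capture(name): name is "side" or "top" or "wrist"; returns a dict with "image" (480x640x3 uint8, red, green, blue), "K" (3x3 intrinsics, pixels), "dist" ([k1, k2, p1, p2, k3] as OpenCV has them; the pictures are not rectified), "position" and "attitude" of the camera in the world; the wrist camera has in their place "mount" (4x4, takes a point from camera to tool coordinates, whose origin is the TCP and whose axes are the tool frame's). Camera axes: x right, y down, z forward; pixel columns grow to the right and rows downward; lengths in mm; the calibration is good to about 2 mm. A picture is of the moment at which its call begins: read the wrist's pose just before it. There is no depth.
- close_job(): hands the job in, once; it reports no verdict.
The state is a dict: "time": time; "joint_positions": joint angles; "dq": joint speeds; "tau": joint torques, N m; "tool_pos": TCP position; "tcp_rot": TCP orientation; "contact_force": force on the tool from outside, world axes, zero at the start; "moment": the same for the moment, N m; "grip_width": finger opening in mm.
Only numpy, scipy, OpenCV 4.12 (cv2) and the standard library are available. Lean on these libraries where they do the work, as an engineer would, in place of code of your own. Each camera call takes 0.05 s, during which the arm holds its last target. There are 200 camera calls.

### The job

One of the three keys in the wooden rack opens the steel chest, but nobody remembers which: try them one at a time in the keyhole on the chest's top, putting each wrong key back upright in the rack. The right one turns clockwise through about three quarters of a turn, more than one hold allows: let go of it part-way round and lift your hand clear, take it again another way, and turn it on until it stops. Leave that key in the lock and the other two in the rack, with the bowl, jar and cup undisturbed.

Things in the scene. Friction and masses are not known exactly. Their poses are not given: they have to be found in the camera images.
- bow_a (a point): Steel key, 141 mm long, 0.14 kg, upright in one of the rack's holes (which varies). This point: centre of its bow, a flat plate 46 mm wide (x), 12 mm thick (y), 42 mm high (z); take it from above across y (or x). z up along the key. Underside of its collar (round, 48 mm across, 5 mm thick) lies 40 mm below. Bit cut away to a 10 mm core in its upper third (nearest the collar); the other keys at other heights.
- bow_b (a point): Steel key, 141 mm long, 0.14 kg, upright in one of the rack's holes (which varies). This point: centre of its bow, a flat plate 46 mm wide (x), 12 mm thick (y), 42 mm high (z); take it from above across y (or x). z up along the key. Underside of its collar (round, 48 mm across, 5 mm thick) lies 40 mm below. Bit cut away to a 10 mm core in its middle third; the other keys at other heights.
- bow_c (a point): Steel key, 141 mm long, 0.14 kg, upright in one of the rack's holes (which varies). This point: centre of its bow, a flat plate 60 mm (the widest) wide (x), 12 mm thick (y), 42 mm high (z); take it from above across y (or x). z up along the key. Underside of its collar (round, 48 mm across, 5 mm thick) lies 40 mm below. Bit cut away to a 10 mm core in its lower third; the other keys at other heights.
- tip_a (a point): Lowest point of the same key as bow_a, 120 mm below the bow's centre. From here up: flat tip 14 mm long, 18 mm wide (x), 6 mm thick (y), tapering to 4 mm; bit 48 mm long, 30 mm wide (x), 8 mm thick (y), the same after half a turn; round neck 18 mm long, 10 mm thick; then the collar's underside.
- tip_b (a point): Lowest point of the same key as bow_b, 120 mm below the bow's centre. From here up: flat tip 14 mm long, 18 mm wide (x), 6 mm thick (y), tapering to 4 mm; bit 48 mm long, 30 mm wide (x), 8 mm thick (y), the same after half a turn; round neck 18 mm long, 10 mm thick; then the collar's underside.
- tip_c (a point): Lowest point of the same key as bow_c, 120 mm below the bow's centre. From here up: flat tip 14 mm long, 18 mm wide (x), 6 mm thick (y), tapering to 4 mm; bit 48 mm long, 42 mm wide (x; too wide for the keyhole), 8 mm thick (y), the same after half a turn; round neck 18 mm long, 10 mm thick; then the collar's underside.
- keyhole (a point): Centre of the keyhole, at the top of its steel plate, 90 mm above the table, z up. The slot is 36 mm long (x), 14 mm wide (y), through 14 mm, both edges bevelled 4 mm. A key goes straight down, width of its bit along x (either way round), until its collar rests on the plate (bow centre 40 mm above this point). Whether a or b is right varies and cannot be seen.
- chest: Fixed grey steel chest 180 x 240 x 84 mm (x, y, z), origin at the centre of its underside, right below the keyhole, axes the same. On its top, the bolt's guide and keeper stand 14 mm high, 45 to 120 mm from the keyhole along +y.
- lock (a joint): Rotation of the lock, rad: 0 locked, grows as the key turns clockwise seen from above, stop at 4.4. It lags the key by up to 0.25 rad of play, stays where left, takes 0.05 N m. A wrong key, fully in, turns about 0.3 rad and stops hard (lock below 0.2); only the right key turns on. A turned key cannot be lifted out until turned back.
- bolt_end (a point): Free end of the steel bolt on the chest's top (20 mm wide, 8 mm high). It moves 32 mm along the chest's -y, out of its keeper, as the lock goes from 0 to 4.4.
- rack_top (a point): Centre of the top face of the fixed wooden key rack, 95 mm above the table, z up. The top is 80 mm (x) by 220 mm (y) with three rectangular through holes 50 mm (x) by 18 mm (y), centred at y = -75, 0 and 75 mm, x = 0. A key hangs in a hole with the width of its bit along x, its collar on the top (bow centre 40 mm above it).
- bowl: Blue glazed ceramic bowl, 120 mm across, 60 mm high; origin at the centre of its underside. To be left alone.
- jar: White ceramic jar with a grey cap, 70 mm across, 100 mm high; origin at the centre of its underside. To be left alone.
- cup: Brown clay cup, 70 mm across, 80 mm high, beyond the rack; origin at the centre of its underside. To be left alone.
There are look-alikes about, which are no part of the job. What is shaped like the part that bears bow_c but red or yellow is not meant.

How it is judged:
By the outcome, as a careful person would: the job done as asked, in the order asked, and still so for the second after the job is handed in, with the robot touching nothing.
It also fails if it takes over 72 s, if anything falls off the work surface, if the arm or the gripper's body presses on something with over 40 N, if the wrist force passes 120 N, or if a joint passes its speed limit or range.

## Working session

There is one attempt and no reset: what is moved stays moved. The work goes in short steps, Python scripts to look and compute and a tool call to move; the robot and the scene stay as the last step left them, time stands still between calls to the robot, and variables do not carry over. Pictures are saved under pics/ and viewed, about 8 in all and at most 12, crops included, and the job is handed in when it is done.

Besides the shell and the picture viewer there is one more tool, called as a command line: name --pt "numbers of a row" for each row, then --argument value for the rest. send_rows: Moves the arm, as the interface text tells. Its arguments: {"type":"object","properties":{"moves":{"type":"array","items":{"type":"array","items":{"type":"number"}}},"hand":{"type":"number"}},"required":["moves"]}

```bash
mkdir -p pics; cat > h.py <<'E'
import numpy as np, cv2
from plant import get_obs, capture, close_job
from scipy.spatial.transform import Rotation as R
def pose(o=None):
    o=o or get_obs(); T=np.eye(4); T[:3,:3]=R.from_euler('xyz',o['tcp_rot']).as_matrix(); T[:3,3]=o['tool_pos']; return T
def cam(name):
    T=pose(); c=capture(name)
    if 'mount' in c: M=T@np.array(c['mount']); 
    else:
        M=np.eye(4); a=np.array(c['attitude']); M[:3,:3]=a if a.shape==(3,3) else R.from_euler('xyz',a).as_matrix(); M[:3,3]=c['position']
    c['M']=M; return c
def ray(c,uv):
    p=cv2.undistortPoints(np.array([[uv]],float),np.array(c['K']),np.array(c['dist']))[0,0]
    return c['M'][:3,3], c['M'][:3,:3]@np.array([p[0],p[1],1])
def onz(c,uv,z):
    o,d=ray(c,uv); return o+d*(z-o[2])/d[2]
def proj(c,P):
    q=np.linalg.inv(c['M']); P=np.atleast_2d(P).astype(float)
    return cv2.projectPoints(P,cv2.Rodrigues(q[:3,:3])[0],q[:3,3],np.array(c['K']),np.array(c['dist']))[0][:,0]
def save(c,n): cv2.imwrite('pics/'+n+'.png',c['image'][:,:,::-1])
E
python3 - <<'E'
from h import *
o=get_obs(); print(o)
for n in ['top','side']:
    c=cam(n); save(c,n+'0'); print(n,c.get('attitude'),c['M'].round(3),c['K'],c['dist'])
    np.save('pics/'+n+'0.npy',c,allow_pickle=True)
E
```

```text
{'time': 0.0, 'joint_positions': array([ 1.07899436e+00,  3.42752094e-01,  1.52504247e+00, -4.17815119e-05,
        1.27538369e+00, -1.46030505e-01]), 'dq': array([-0.00085234,  0.00036319, -0.00099322, -0.00177913, -0.00114581,
        0.00020261]), 'tau': array([ 9.58351229e-04, -4.31240237e+01, -2.44220424e+01,  7.17751589e-02,
        5.58860635e-02, -1.18390453e-04]), 'tool_pos': array([177.74175825, 493.55412315, 226.02083398]), 'tcp_rot': array([-1.69163527,  1.56921022, -2.03739454]), 'contact_force': array([ 0.14904154, -0.45837594,  0.19381726]), 'moment': array([-0.00404438,  0.0027605 ,  0.00793021]), 'grip_width': 91.95594275411361}
top [-3.07323509 -0.01385892 -1.58187022] [[-1.100000e-02 -9.980000e-01  6.800000e-02  4.220380e+02]
 [-1.000000e+00  1.000000e-02 -1.500000e-02 -9.436000e+00]
 [ 1.400000e-02 -6.800000e-02 -9.980000e-01  1.369417e+03]
 [ 0.000000e+00  0.000000e+00  0.000000e+00  1.000000e+00]] [[524.68177567   0.         325.10465845]
 [  0.         524.68177567 237.32405247]
 [  0.           0.           1.        ]] [-0.13099761  0.          0.          0.          0.        ]
side [-2.17179583  0.0177379  -3.00370637] [[-9.900000e-01 -6.300000e-02  1.230000e-01  3.097570e+02]
 [-1.370000e-01  5.620000e-01 -8.160000e-01  1.279374e+03]
 [-1.800000e-02 -8.250000e-01 -5.650000e-01  1.019506e+03]
 [ 0.000000e+00  0.000000e+00  0.000000e+00  1.000000e+00]] [[614.89935731   0.         315.89321537]
 [  0.         614.89935731 240.04905513]
 [  0.           0.           1.        ]] [-0.09883276  0.          0.          0.          0.        ]
```

View pics/top0.png

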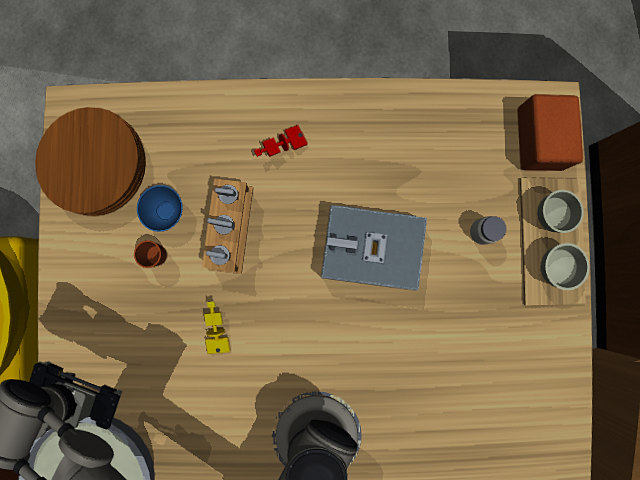

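View pics/side0.png

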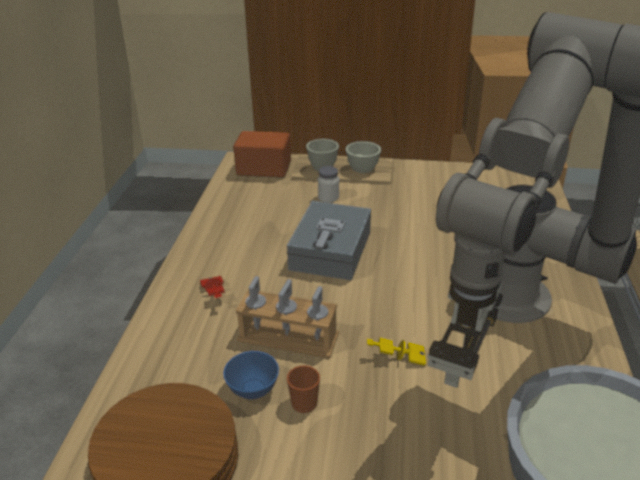

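The top view shows the rack with three steel keys at about (227,193), (222,224) and (217,255), and the keyhole at about (375,248). The look-alikes are red at (280,143) and yellow at (214,327), and neither is meant. Next I'll take coarse positions and one enlarged crop of the rack from the side.

```bash
python3 - <<'E'
from h import *
t=np.load('pics/top0.npy',allow_pickle=True).item(); s=np.load('pics/side0.npy',allow_pickle=True).item()
for uv in [(227,191),(222,223),(217,254)]: print('bow',onz(t,uv,156).round())
print('keyhole',onz(t,(375,248),90).round())
for uv in [(331,205),(427,217),(417,290),(323,278)]: print('chest corner',onz(t,uv,84).round())
for uv in [(210,178),(243,183)]: print('rack',onz(t,uv,95).round())
print('cup',onz(t,(150,250),80).round(),'bowl',onz(t,(160,207),60).round(),'jar',onz(t,(489,229),100).round())
a=cv2.resize(s['image'][265:355,225:350],None,fx=6,fy=6,interpolation=cv2.INTER_CUBIC)
cv2.imwrite('pics/rackside.png',a[:,:,::-1])
E
```

```text
bow [616. 201. 156.]
bow [541. 213. 156.]
bow [469. 224. 156.]
keyhole [ 482. -150.   90.]
chest corner [590. -44.  84.]
chest corner [ 558. -282.   84.]
chest corner [ 378. -253.   84.]
chest corner [410. -22.  84.]
rack [659. 254.  95.]
rack [645. 172.  95.]
cup [483. 407.  80.] bowl [593. 389.  60.] jar [ 525. -433.  100.]
```

View pics/rackside.png

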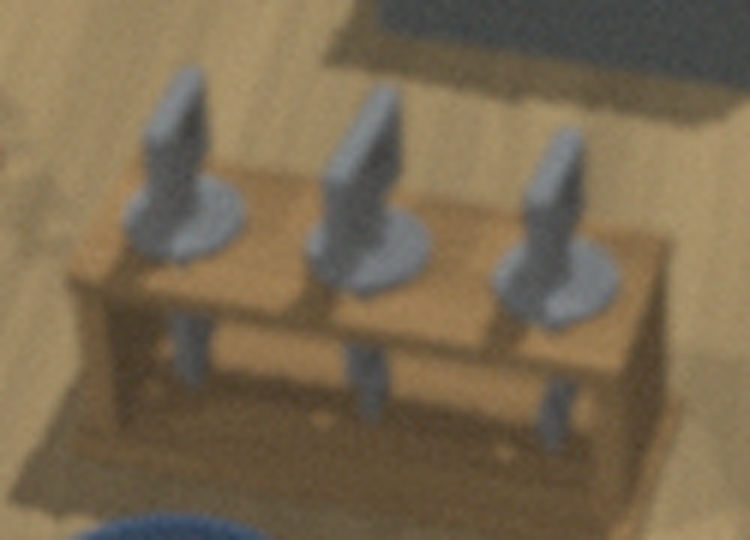

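The side crop shows the middle key, with its bow at (365,150) in the crop, clearly wider than the other two. So the middle key is c, which is too wide for the keyhole. The outer two, near world (616,201) and (469,224), are a and b, and all three are plain steel. Next comes a wrist view from above the rack.

```bash
cat >> h.py <<'E'
def az(T): return np.degrees(np.arctan2(T[1,1],T[0,1]))
def plan(P,turn=0,step=60,dz0=0):
    "rows from the present measured pose to world point P with a turn about tool x (deg, clockwise from above)"
    T=pose(); d=np.array(P,float)-T[:3,3]
    n=int(max(np.ceil(np.linalg.norm(d)/step),np.ceil(abs(turn)/10.5),1)); Rk=T[:3,:3]
    for k in range(n):
        v=Rk.T@d/n; print([float(x) for x in v.round(1)]+[round(turn/n,2)])
        Rk=Rk@R.from_euler('x',turn/n,degrees=True).as_matrix()
E
python3 - <<'E'
from h import *
T=pose(); print(T.round(3),az(T)); c=cam('wrist'); print(np.array(c['mount']).round(3),c['K'][0])
plan([520,215,330],0)
E
```

```text
[[-1.0000e-03  3.3900e-01  9.4100e-01  1.7776e+02]
 [-1.0000e-03  9.4100e-01 -3.3900e-01  4.9361e+02]
 [-1.0000e+00 -1.0000e-03 -0.0000e+00  2.2613e+02]
 [ 0.0000e+00  0.0000e+00  0.0000e+00  1.0000e+00]] 70.18502999602197
[[ 1.00000e-03 -2.97000e-01  9.55000e-01 -1.57186e+02]
 [ 1.00000e+00  1.00000e-03 -1.00000e-03 -1.15000e-01]
 [-1.00000e-03  9.55000e-01  2.97000e-01 -7.97980e+01]
 [ 0.00000e+00  0.00000e+00  0.00000e+00  1.00000e+00]] [344.88806941   0.         320.83563322]
[-13.0, -18.3, 52.0, 0.0]
[-13.0, -18.3, 52.0, 0.0]
[-13.0, -18.3, 52.0, 0.0]
[-13.0, -18.3, 52.0, 0.0]
[-13.0, -18.3, 52.0, 0.0]
[-13.0, -18.3, 52.0, 0.0]
[-13.0, -18.3, 52.0, 0.0]
[-13.0, -18.3, 52.0, 0.0]
```

```bash
python3 - <<'E'
from h import *
plan([541,213,240],79)
E
```

```text
[-1.7, -17.6, 54.6, 9.88]
[-1.7, -8.0, 56.8, 9.88]
[-1.7, 1.9, 57.3, 9.88]
[-1.7, 11.7, 56.2, 9.88]
[-1.7, 21.1, 53.3, 9.88]
[-1.7, 30.0, 48.9, 9.88]
[-1.7, 37.9, 43.1, 9.88]
[-1.7, 44.7, 35.9, 9.88]
```

send_rows --pt "-1.7 -17.6 54.6 9.9" --pt "-1.7 -8 56.8 9.9" --pt "-1.7 1.9 57.3 9.9" --pt "-1.7 11.7 56.2 9.9" --pt "-1.7 21.1 53.3 9.9" --pt "-1.7 30 48.9 9.9" --pt "-1.7 37.9 43.1 9.9" --pt "-1.7 44.7 35.9 9.8" --hand 0.55

```text
time: 1.15
tool_pos: [541.8, 211.4, 240.1]
tcp_rot: [-1.853, 1.57, 2.698]
contact_force: [0.9, 0.4, -0.5]
grip_width: 50.5
```

send_rows --pt "0 0 0 0" --pt "0 0 0 0"

```text
time: 1.4
tool_pos: [540.0, 212.9, 239.8]
tcp_rot: [-1.514, 1.569, 3.044]
contact_force: [-0.2, 0.1, -0.0]
grip_width: 50.6
```

```bash
python3 - <<'E'
from h import *
o=get_obs(); T=pose(o); print(T.round(3),az(T),o['joint_positions'].round(3),o['dq'].round(3))
c=cam('wrist'); save(c,'w1'); np.save('pics/w1.npy',c,allow_pickle=True)
E
```

```text
[[-2.00000e-03  9.88000e-01 -1.54000e-01  5.39991e+02]
 [ 0.00000e+00 -1.54000e-01 -9.88000e-01  2.12932e+02]
 [-1.00000e+00 -2.00000e-03  0.00000e+00  2.39778e+02]
 [ 0.00000e+00  0.00000e+00  0.00000e+00  1.00000e+00]] -8.871208517695381 [2.430e-01 4.360e-01 1.342e+00 1.000e-03 1.365e+00 3.980e-01] [ 0.028 -0.016  0.007 -0.002  0.     0.003]
```

View pics/w1.png

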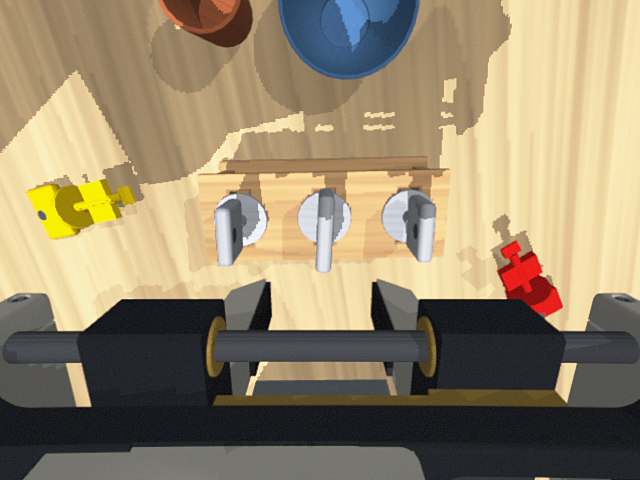

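The wrist view shows the near key's bow at about (228,235), the wide key c at (325,230) and the far key at (421,230). The yellow look-alike is at (80,207) and the red at (527,278). I'll enlarge the rack to measure it.

```bash
python3 - <<'E'
from h import *
c=np.load('pics/w1.npy',allow_pickle=True).item()
a=cv2.resize(c['image'][160:280,193:455],None,fx=3,fy=3,interpolation=cv2.INTER_CUBIC)
cv2.imwrite('pics/w1c.png',a[:,:,::-1])
E
```

```text
(no output)
```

View pics/w1c.png

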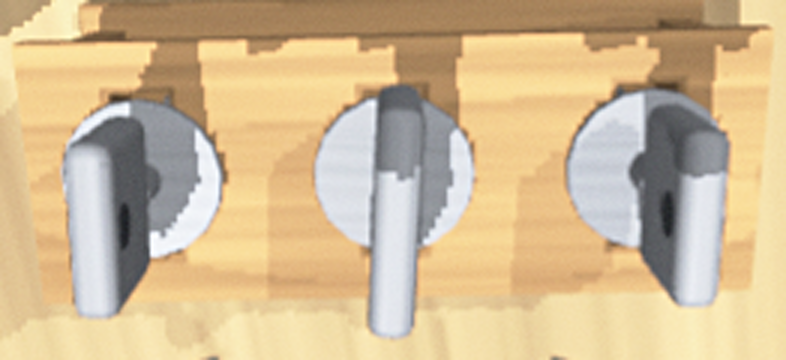

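```bash
python3 - <<'E'
from h import *
c=np.load('pics/w1.npy',allow_pickle=True).item()
f=lambda p:(p[0]/3+193-.33,p[1]/3+160-.33)
for n,ps,z in [('near',[(88,148),(97,314)],156),('mid',[(403,92),(391,334)],156),('far',[(708,130),(697,303)],156),('collars',[(143,179),(394,171),(646,168)],100),('rack',[(15,42),(771,28),(752,290),(42,303)],95)]:
    P=np.array([onz(c,f(p),z)for p in ps]); print(n,P[:,:2].round(1).tolist(),P.mean(0)[:2].round(1))
    if len(P)==2: d=P[0]-P[1]; print('  len',np.linalg.norm(d).round(1),'az',np.degrees(np.arctan2(d[1],d[0])).round(1))
    else: print(np.linalg.norm(np.diff(P,axis=0),axis=1).round(1), [np.degrees(np.arctan2(*(P[k]-P[0])[[1,0]])).round(1) for k in range(1,len(P))])
E
```

```text
near [[475.4, 250.8], [467.6, 209.3]] [471.5 230. ]
  len 42.2 az 79.3
mid [[551.2, 252.6], [539.2, 192.7]] [545.2 222.6]
  len 61.1 az 78.6
far [[620.9, 232.6], [615.5, 189.4]] [618.2 211. ]
  len 43.6 az 82.9
collars [[471.0, 229.6], [544.6, 220.7], [617.9, 210.2]] [544.5 220.2]
[74.1 74.1] [np.float64(-6.9), np.float64(-7.5)]
rack [[442.4, 273.8], [657.4, 244.4], [648.3, 165.1], [429.8, 194.5]] [544.5 219.4]
[217.1  79.9 220.4] [np.float64(-7.8), np.float64(-27.8), np.float64(-99.0)]
```

The collar, bow and rack-corner measurements agree: the rack line is at about -7.6°, the pitch is 74 mm and the middle bow is 61 mm wide, so it is key c. The near key is at (471.3,229.8), and I'll take it first.

```bash
python3 - <<'E'
from h import *
plan([471.3,229.8,230],-1.2,step=40)
E
```

```text
[5.1, -35.0, -2.8, -0.6]
[5.1, -35.0, -3.2, -0.6]
```

send_rows --pt "5 -35 -2.8 -0.6" --pt "5 -35 -3.2 -0.6" --pt "38 0 0 0" --pt "38 0 0 0" --pt "37 0 0 0" --pt "0 0 0 0"

```text
time: 2.2
tool_pos: [469.5, 229.7, 115.5]
tcp_rot: [-1.167, 1.565, -2.87]
contact_force: [0.5, -0.5, -0.0]
grip_width: 50.5
```

send_rows --pt "0 0 0 0"

```text
time: 2.33
tool_pos: [472.6, 230.2, 118.8]
tcp_rot: [2.075, 1.569, 0.372]
contact_force: [0.3, -0.1, -0.2]
grip_width: 50.5
```

send_rows --pt "0 0 0 0" --pt "0 0 0 0" --pt "0 0 0 0" --pt "0 0 0 0" --hand 0

```text
time: 2.82
tool_pos: [472.1, 229.2, 117.5]
tcp_rot: [-1.543, 1.57, 3.035]
contact_force: [-2.6, 0.1, 2.1]
grip_width: 14.2
```

```bash
python3 - <<'E'
from h import *
o=get_obs(); T=pose(o); print(T[:3,3].round(1),az(T),o['joint_positions'].round(3),o['contact_force'].round(1),o['grip_width'])
E
```

```text
[472.1 229.2 117.5] -7.720204939782957 [0.306 0.456 1.677 0.    1.009 0.44 ] [-2.6  0.1  2.1] 14.216008290455477
```

send_rows --pt "-15 0 0 0" --pt "-40 0 0 0" --pt "-40 0 0 0" --pt "-30 0 0 0" --pt "0 0 0 0" --pt "0 0 0 0"

```text
time: 3.58
tool_pos: [471.7, 229.0, 241.4]
tcp_rot: [-1.152, 1.569, -2.857]
contact_force: [-0.7, -0.0, -2.9]
grip_width: 11.9
```

```bash
python3 - <<'E'
from h import *
o=get_obs(); T=pose(o); print(T[:3,3].round(1),az(T),o['contact_force'].round(1),o['grip_width'])
plan([425,-142,242],-89.8)
E
```

```text
[471.7 229.  241.4] -7.71421307670248 [-0.7 -0.  -2.9] 11.947482384166667
[-0.0, 0.4, 41.5, -9.98]
[-0.0, -6.8, 41.0, -9.98]
[-0.0, -13.8, 39.2, -9.98]
[-0.0, -20.4, 36.2, -9.98]
[-0.0, -26.4, 32.1, -9.98]
[-0.0, -31.5, 27.1, -9.98]
[-0.0, -35.7, 21.2, -9.98]
[-0.0, -38.9, 14.7, -9.98]
[-0.0, -40.8, 7.7, -9.98]
```

send_rows --pt "0 0.4 41.5 -10" --pt "0 -6.8 41 -10" --pt "0 -13.8 39.2 -10" --pt "0 -20.4 36.2 -10" --pt "0 -26.4 32.1 -10" --pt "0 -31.5 27.1 -10" --pt "0 -35.7 21.2 -10" --pt "0 -38.9 14.7 -10"

```text
time: 4.58
tool_pos: [430.2, -101.6, 240.8]
tcp_rot: [2.998, 1.568, 2.694]
contact_force: [0.4, 0.3, -2.1]
grip_width: 11.5
```

send_rows --pt "0 -40.8 7.7 -9.8" --pt "0 0 0 0" --pt "0 0 0 0" --pt "0 0 0 0"

```text
time: 5.08
tool_pos: [426.1, -140.7, 241.8]
tcp_rot: [2.489, 1.57, 2.351]
contact_force: [0.5, 0.4, -1.6]
grip_width: 11.8
```

```bash
python3 - <<'E'
from h import *
o=get_obs(); T=pose(o); print(T[:3,3].round(1),az(T),o['contact_force'].round(1),o['grip_width'],o['joint_positions'].round(2))
c=cam('wrist'); save(c,'w2'); np.save('pics/w2.npy',c,allow_pickle=True)
E
```

```text
[ 426.1 -140.7  241.8] 82.09785962343638 [ 0.5  0.4 -1.6] 11.787491083374523 [-0.49  0.19  1.69  0.    1.26 -1.92]
```

View pics/w2.png

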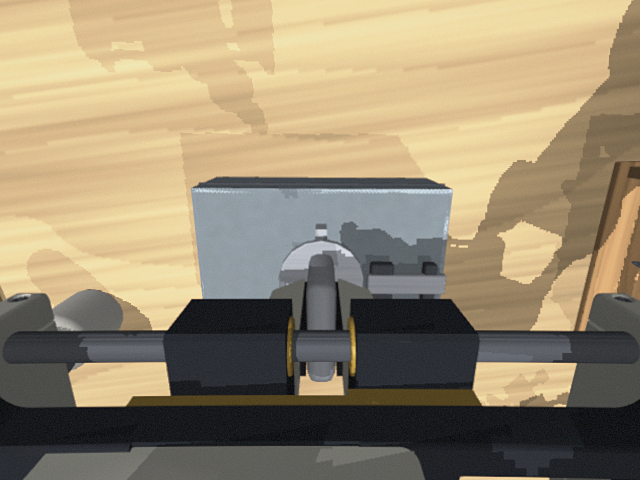

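The held key hides the keyhole, because image-down is tool +z, which here is away from the robot. The near chest edge is at y≈187. I'll move the hand past the keyhole for a clear view.

send_rows --pt "0 0 58 0" --pt "0 0 58 0" --pt "0 0 0 0" --pt "0 0 0 0" --pt "0 0 0 0"

```text
time: 5.75
tool_pos: [540.4, -157.3, 242.7]
tcp_rot: [0.032, 1.571, -0.106]
contact_force: [0.1, -0.7, -2.1]
grip_width: 11.5
```

```bash
python3 - <<'E'
from h import *
o=get_obs(); T=pose(o); print(T[:3,3].round(1),az(T),o['contact_force'].round(1),o['grip_width'],o['joint_positions'].round(2))
c=cam('wrist'); save(c,'w3'); np.save('pics/w3.npy',c,allow_pickle=True)
i=c['image']; a=cv2.resize(i[60:330,180:500],None,fx=2,fy=2,interpolation=cv2.INTER_CUBIC)
cv2.imwrite('pics/w3c.png',a[:,:,::-1])
E
```

```text
[ 540.4 -157.3  242.7] 82.09906324606473 [ 0.1 -0.7 -2.1] 11.51675177392428 [-0.42  0.4   1.39  0.    1.35 -1.85]
```

View pics/w3c.png

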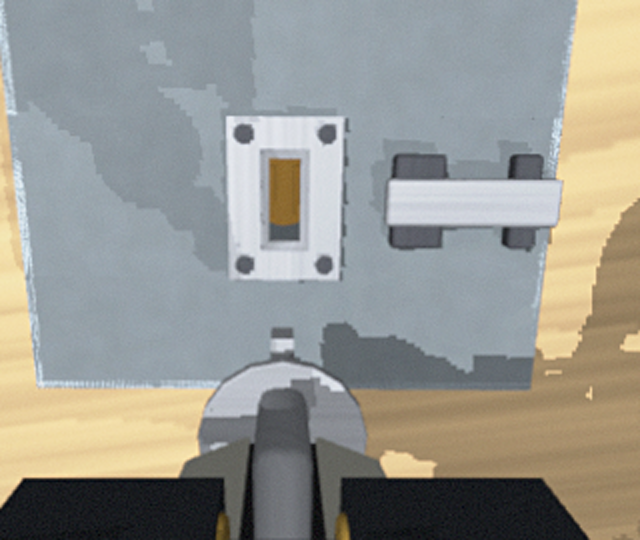

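```bash
python3 - <<'E'
from h import *
c=np.load('pics/w3.npy',allow_pickle=True).item()
f=lambda p:(p[0]/2+180-.25,p[1]/2+60-.25)
def rep(n,ps,z=90):
    P=np.array([onz(c,f(p),z)for p in ps]); m=P.mean(0); e=(P[3]-P[0]+P[2]-P[1])/2; g=(P[1]-P[0]+P[2]-P[3])/2
    print(n,m[:2].round(1),'long',np.linalg.norm(e).round(1),'az',np.degrees(np.arctan2(-e[1],-e[0])).round(2),'short',np.linalg.norm(g).round(1), np.degrees(np.arctan2(-g[1],-g[0])).round(2))
rep('slot',[(261,149),(306,149),(309,248),(264,249)])
rep('plate',[(225,116),(344,116),(341,281),(230,281)])
rep('screws',[(243,133),(327,133),(324,264),(245,264)])
Tt=np.array([540.4,-157.3,242.7]);T=c['M']@np.linalg.inv(np.array(c['mount'])); print(T[:3,3])
for n,x,z in [('bit low corner',-15,154-242),('tip corner',-9,-102.5),('collar -x edge',-24,19-1.5-35)]:
    print(n,(proj(c,(T@np.array([-z,0,x,1]))[:3])-[180,60])*2)
for n,uv,z in [('bit',(283,328),154.2),('collar edge',(283,362),225.2)]:
    P=np.linalg.inv(T)@np.append(onz(c,f(uv),z),1); print(n,P.round(1))
for p in [(5,100),(38,385),(532,388),(570,60)]: print('chest edge',onz(c,f(p),84).round(1))
E
```

```text
slot [ 484.6 -148.8] long 42.6 az 173.98 short 19.7 -97.21
plate [ 485.3 -148.9] long 70.6 az 172.57 short 50.4 -97.86
screws [ 484.8 -149. ] long 56.0 az 171.98 short 35.7 -97.86
[ 540.35838121 -157.27659894  242.74239256]
bit low corner [[282.91271801 328.44170032]]
tip corner [[282.8605148  333.81492699]]
collar -x edge [[283.18659634 363.54432631]]
bit [ 88.5  -0.2 -15.2   1. ]
collar edge [ 17.5  -0.2 -24.6   1. ]
chest edge [ 427.7 -261.8   84. ]
chest edge [ 555.7 -279.3   84. ]
chest edge [589.8 -42.4  84. ]
chest edge [445.  -22.6  84. ]
```

The keyhole measures (484.9,-148.9) with yaw about -8°. The plate, slot and screws agree within 1 mm, and the held key sits within 0.3 mm of the tool axis.

```bash
python3 - <<'E'
from h import *
plan([485.2,-148.8,230],0,step=40)
E
```

```text
[6.5, 0.5, -27.9, 0.0]
[6.5, 0.5, -27.9, 0.0]
```

send_rows --pt "6 0.5 -27.9 0" --pt "6 0.5 -27.9 0" --pt "20 0 0 0" --pt "0 0 0 0" --pt "0 0 0 0"

```text
time: 6.42
tool_pos: [486.3, -149.3, 211.3]
tcp_rot: [-0.254, 1.569, -0.392]
contact_force: [-0.3, 0.2, -1.0]
grip_width: 12.0
```

```bash
python3 - <<'E'
from h import *
o=get_obs(); print(o['tool_pos'].round(1),az(pose(o)),o['contact_force'].round(1)); plan([485.2,-148.8,114.5],0,step=20)
E
```

```text
[ 486.3 -149.3  211.3] 82.0770106575053 [-0.3  0.2 -1. ]
[19.4, 0.1, -0.3, 0.0]
[19.4, 0.1, -0.3, 0.0]
[19.4, 0.1, -0.3, 0.0]
[19.4, 0.1, -0.3, 0.0]
[19.4, 0.1, -0.3, 0.0]
```

send_rows --pt "15 0.2 -0.6 0" --pt "18 0.1 0 0" --pt "18 0 0 0" --pt "18 0 0 0" --pt "15 0 0 0" --pt "0 0 0 0"

```text
time: 7.18
tool_pos: [485.2, -148.6, 125.7]
tcp_rot: [2.768, 1.569, 2.63]
contact_force: [-0.3, 0.3, -1.6]
grip_width: 11.8
```

send_rows --pt "8 0 0 0" --pt "4 0 0 0" --pt "0 0 0 0" --pt "0 0 0 0"

```text
time: 7.68
tool_pos: [485.7, -148.9, 114.8]
tcp_rot: [-0.254, 1.57, -0.392]
contact_force: [-1.1, 0.6, 3.2]
grip_width: 11.5
```

send_rows --pt "2 0 0 0" --pt "0 0 0 0" --pt "0 0 0 0"

```text
time: 8.05
tool_pos: [485.8, -148.9, 114.8]
tcp_rot: [-0.338, 1.569, -0.476]
contact_force: [-6.7, 2.9, 20.8]
grip_width: 11.9
```

```bash
python3 - <<'E'
from h import *
o=get_obs(); print(o['tool_pos'].round(1),az(pose(o)),o['contact_force'].round(1),o['moment'].round(2),o['tau'].round(2))
E
```

```text
[ 485.8 -148.9  114.8] 82.09267328402048 [-6.7  2.9 20.8] [ 0.59  1.3  -0.03] [-2.400e-01 -3.380e+01 -1.819e+01  7.000e-02 -2.250e+00 -1.000e-02]
```

send_rows --pt "-1.5 0 0 0" --pt "0 0 0 6" --pt "0 0 0 6" --pt "0 0 0 4" --pt "0 0 0 0" --pt "0 0 0 0"

```text
time: 8.8
tool_pos: [486.4, -149.1, 114.8]
tcp_rot: [0.071, 1.568, -0.347]
contact_force: [-0.1, 0.0, 7.1]
grip_width: 12.0
```

```bash
python3 - <<'E'
from h import *
o=get_obs(); print(o['tool_pos'].round(1),az(pose(o)),o['contact_force'].round(1),o['moment'].round(2),o['tau'].round(2))
E
```

```text
[ 486.4 -149.1  114.8] 66.07853411898395 [-0.1  0.   7.1] [0.17 0.15 0.05] [-1.600e-01 -4.017e+01 -1.846e+01 -1.400e-01 -1.800e-01 -2.000e-02]
```

send_rows --pt "0 0 0 4" --pt "0 0 0 4" --pt "0 0 0 0" --pt "0 0 0 0"

```text
time: 9.3
tool_pos: [486.3, -149.1, 114.8]
tcp_rot: [0.009, 1.568, -0.547]
contact_force: [0.8, 0.8, 6.3]
grip_width: 12.4
```

```bash
python3 - <<'E'
from h import *
o=get_obs(); print(o['tool_pos'].round(1),az(pose(o)),o['contact_force'].round(1),o['moment'].round(2),o['tau'].round(2),o['grip_width'])
E
```

```text
[ 486.3 -149.1  114.8] 58.184147014775476 [0.8 0.8 6.3] [0.1  0.08 0.71] [ -0.94 -40.18 -18.48   0.27  -0.13   0.71] 12.413186592953103
```

Turning was free to about 16°, then the moment rose to 0.71 N m at 24°. That is a hard stop, so this is the wrong key. I'll turn it back and lift it out.

send_rows --pt "0 0 0 -8" --pt "0 0 0 -8" --pt "0 0 0 -8" --pt "0 0 0 0" --pt "0 0 0 0"

```text
time: 9.93
tool_pos: [486.3, -148.9, 114.8]
tcp_rot: [-0.14, 1.568, -0.278]
contact_force: [-0.8, 1.9, 7.5]
grip_width: 11.8
```

```bash
python3 - <<'E'
from h import *
o=get_obs(); print(o['tool_pos'].round(1),az(pose(o)),o['contact_force'].round(1),o['moment'].round(2),o['grip_width'])
c=cam('wrist'); a=cv2.resize(c['image'][150:420,180:500],None,fx=2,fy=2,interpolation=cv2.INTER_CUBIC); cv2.imwrite('pics/w4c.png',a[:,:,::-1])
E
```

```text
[ 486.3 -148.9  114.8] 82.09728152135135 [-0.8  1.9  7.5] [0.28 0.17 0.06] 11.810899571824782
```

View pics/w4c.png

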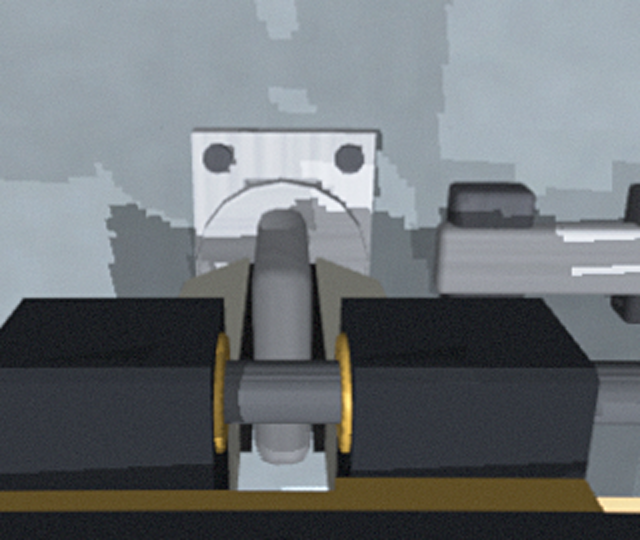

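The collar sits flush on the plate, its rim arc running from (197,250) over (283,180) to (368,250) in the crop, so the key was fully in. I'll lift it and take it back to its hole.

send_rows --pt "-10 0 0 0" --pt "-40 0 0 0" --pt "-40 0 0 0" --pt "-38 0 0 0" --pt "0 0 0 0" --pt "0 0 0 0"

```text
time: 10.72
tool_pos: [484.9, -148.5, 241.0]
tcp_rot: [2.776, 1.569, 2.638]
contact_force: [-0.4, 0.2, -2.4]
grip_width: 11.7
```

```bash
python3 - <<'E'
from h import *
o=get_obs(); print(o['tool_pos'].round(1),az(pose(o)),o['contact_force'].round(1),o['grip_width'])
plan([472.0,229.4,242],89.9)
E
```

```text
[ 484.9 -148.5  241. ] 82.08399399216493 [-0.4  0.2 -2.4] 11.66699156359753
[-0.1, 41.4, -7.2, 9.99]
[-0.1, 39.5, -14.3, 9.99]
[-0.1, 36.4, -20.9, 9.99]
[-0.1, 32.3, -26.9, 9.99]
[-0.1, 27.1, -32.1, 9.99]
[-0.1, 21.1, -36.3, 9.99]
[-0.1, 14.5, -39.4, 9.99]
[-0.1, 7.4, -41.3, 9.99]
[-0.1, 0.2, -42.0, 9.99]
```

send_rows --pt "0 41.4 -7.2 10" --pt "0 39.5 -14.3 10" --pt "0 36.4 -20.9 10" --pt "0 32.3 -26.9 10" --pt "0 27.1 -32.1 10" --pt "0 21.1 -36.3 10" --pt "0 14.5 -39.4 10" --pt "0 7.4 -41.3 10"

```text
time: 11.72
tool_pos: [473.2, 188.2, 240.1]
tcp_rot: [-1.371, 1.567, -2.912]
contact_force: [0.9, 0.9, -0.6]
grip_width: 11.8
```

send_rows --pt "0 0.2 -42 9.9" --pt "0 0 0 0" --pt "0 0 0 0" --pt "0 0 0 0"

```text
time: 12.22
tool_pos: [472.8, 227.9, 241.3]
tcp_rot: [-0.949, 1.57, -2.656]
contact_force: [-0.7, -0.1, -1.2]
grip_width: 11.9
```

```bash
python3 - <<'E'
from h import *
o=get_obs(); print(o['tool_pos'].round(1),az(pose(o)),o['contact_force'].round(1),o['grip_width'])
c=cam('wrist'); save(c,'w5'); np.save('pics/w5.npy',c,allow_pickle=True)
plan([472.0,229.4,122],0,step=30)
E
```

```text
[472.8 227.9 241.3] -7.824892907974261 [-0.7 -0.1 -1.2] 11.9352662174664
[29.9, -0.3, -0.3, 0.0]
[29.9, -0.3, -0.3, 0.0]
[29.9, -0.3, -0.3, 0.0]
[29.9, -0.3, -0.3, 0.0]
```

send_rows --pt "20 -1 -1.3 0" --pt "25 0 0 0" --pt "25 0 0 0" --pt "25 0 0 0" --pt "22 0 0 0" --pt "0 0 0 0" --pt "0 0 0 0"

```text
time: 13.15
tool_pos: [472.7, 230.2, 125.8]
tcp_rot: [2.048, 1.569, 0.341]
contact_force: [0.4, 0.4, -1.5]
grip_width: 11.6
```

send_rows --pt "4 0 0 0" --pt "3 0 0 0" --pt "0 0 0 0" --pt "0 0 0 0"

```text
time: 13.65
tool_pos: [472.5, 230.5, 119.8]
tcp_rot: [1.899, 1.568, 0.193]
contact_force: [-3.6, -1.3, 10.5]
grip_width: 11.8
```

send_rows --pt "0 0 0 0" --pt "0 0 0 0" --pt "0 0 0 0" --pt "-40 0 0 0" --pt "-40 0 0 0" --pt "-40 0 0 0" --pt "0 0 0 0" --hand 0.55

```text
time: 14.52
tool_pos: [473.5, 231.0, 240.9]
tcp_rot: [2.028, 1.564, 0.321]
contact_force: [-0.7, 0.3, -0.9]
grip_width: 50.3
```

```bash
python3 - <<'E'
from h import *
o=get_obs(); print(o['tool_pos'].round(1),az(pose(o)),o['contact_force'].round(1),o['grip_width'])
plan([618.3,210.3,235],0,step=55)
c=cam('side'); save(c,'side1')
E
```

```text
[473.5 231.  240.9] -7.8083505077909985 [-0.7  0.3 -0.9] 50.325021968227205
[2.2, 48.7, 0.3, 0.0]
[2.2, 48.7, 0.3, 0.0]
[2.2, 48.7, 0.3, 0.0]
```

send_rows --pt "2 48.7 0.3 0" --pt "2 48.7 0.3 0" --pt "2 48.7 0.3 0" --pt "38 0 0 0" --pt "38 0 0 0" --pt "38 0 0 0" --pt "0 0 0 0" --pt "0 0 0 0"

```text
time: 15.58
tool_pos: [617.0, 209.8, 118.5]
tcp_rot: [2.053, 1.57, 0.346]
contact_force: [-0.1, -0.6, -0.2]
grip_width: 50.4
```

```bash
python3 - <<'E'
from h import *
o=get_obs(); print(o['tool_pos'].round(1),az(pose(o)),o['contact_force'].round(1),o['grip_width'])
c=cam('wrist'); i=c['image']; i[:,:,:]=i; a=cv2.resize(i[150:420,180:500],None,fx=2,fy=2); cv2.imwrite('pics/w6c.png',a[:,:,::-1])
E
```

```text
[617.  209.8 118.5] -7.811633342936589 [-0.1 -0.6 -0.2] 50.38395101897698
```

View pics/w6c.png

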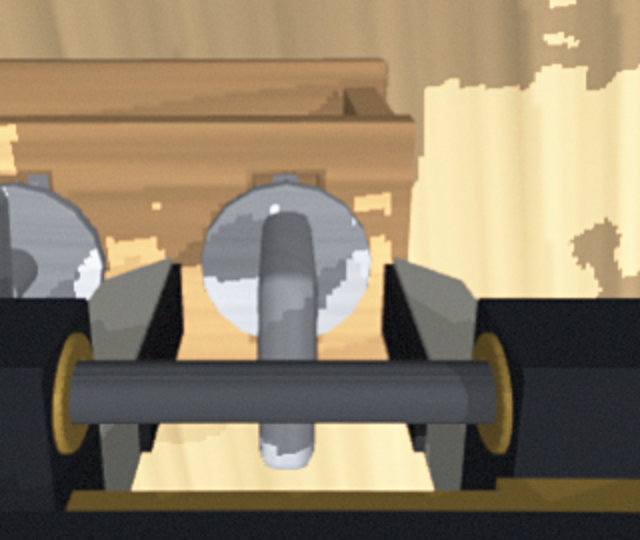

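The far key's bow, at (288,340) in the crop, is centred between the open fingers. I'll close on it.

send_rows --pt "0 0 0 0" --pt "0 0 0 0" --pt "0 0 0 0" --pt "0 0 0 0" --pt "0 0 0 0" --hand 0

```text
time: 16.25
tool_pos: [616.8, 209.7, 118.0]
tcp_rot: [2.012, 1.57, 0.305]
contact_force: [1.1, 0.5, 1.1]
grip_width: 11.6
```

send_rows --pt "-20 0 0 0" --pt "-40 0 0 0" --pt "-40 0 0 0" --pt "-26 0 0 0" --pt "0 0 0 0" --pt "0 0 0 0"

```text
time: 17.0
tool_pos: [615.9, 209.6, 242.0]
tcp_rot: [-1.241, 1.568, -2.948]
contact_force: [0.8, -0.8, -1.8]
grip_width: 12.2
```

```bash
python3 - <<'E'
from h import *
o=get_obs(); print(o['tool_pos'].round(1),az(pose(o)),o['contact_force'].round(1),o['grip_width'])
plan([540.4,-157.3,242.7],-89.8,step=60)
E
```

```text
[615.9 209.6 242. ] -7.809749225245212 [ 0.8 -0.8 -1.8] 12.184674446794336
[-0.0, -2.8, 41.5, -9.98]
[-0.0, -9.9, 40.4, -9.98]
[-0.0, -16.8, 38.1, -9.98]
[-0.0, -23.1, 34.6, -9.98]
[-0.0, -28.8, 30.1, -9.98]
[-0.0, -33.5, 24.6, -9.98]
[-0.0, -37.3, 18.4, -9.98]
[-0.0, -39.9, 11.7, -9.98]
[-0.0, -41.4, 4.6, -9.98]
```

send_rows --pt "0 -2.8 41.5 -10" --pt "0 -9.9 40.4 -10" --pt "0 -16.8 38.1 -10" --pt "0 -23.1 34.6 -10" --pt "0 -28.8 30.1 -10" --pt "0 -33.5 24.6 -10" --pt "0 -37.3 18.4 -10" --pt "0 -39.9 11.7 -10"

```text
time: 18.0
tool_pos: [548.7, -117.4, 241.8]
tcp_rot: [3.065, 1.567, 2.76]
contact_force: [1.9, -0.4, -1.9]
grip_width: 11.8
```

send_rows --pt "0 -41.4 4.6 -9.8" --pt "0 0 0 0" --pt "0 0 0 0" --pt "0 0 0 0"

```text
time: 18.5
tool_pos: [541.6, -156.0, 243.2]
tcp_rot: [2.558, 1.57, 2.419]
contact_force: [-0.2, -0.6, -1.0]
grip_width: 11.8
```

```bash
python3 - <<'E'
from h import *
o=get_obs(); T=pose(o); print(T[:3,3].round(1),az(T),o['contact_force'].round(1),o['grip_width'])
c=cam('wrist'); save(c,'w7'); np.save('pics/w7.npy',c,allow_pickle=True)
i=c['image'].astype(int); r=np.load('pics/w3.npy',allow_pickle=True).item()['image'].astype(int)
# tip and collar columns compared with the first key's picture
for u in (318,321,324): print(u,[i[v,u].sum()//3 for v in range(214,250)],'\n   ',[r[v,u].sum()//3 for v in range(214,250)])
for v in (228,): print([i[v,u].sum()//3 for u in range(305,340)],'\n',[r[v,u].sum()//3 for u in range(305,340)])
plan([485.2,-148.8,212],0,step=40)
E
```

```text
[ 541.6 -156.   243.2] 82.00535296704533 [-0.2 -0.6 -1. ] 11.82012902281989
318 [np.int64(157), np.int64(162), np.int64(160), np.int64(161), np.int64(162), np.int64(160), np.int64(156), np.int64(159), np.int64(158), np.int64(157), np.int64(142), np.int64(106), np.int64(97), np.int64(98), np.int64(100), np.int64(100), np.int64(103), np.int64(101), np.int64(101), np.int64(99), np.int64(97), np.int64(99), np.int64(102), np.int64(157), np.int64(197), np.int64(197), np.int64(168), np.int64(116), np.int64(125), np.int64(186), np.int64(208), np.int64(194), np.int64(194), np.int64(192), np.int64(195), np.int64(199)] 
    [np.int64(161), np.int64(159), np.int64(160), np.int64(160), np.int64(159), np.int64(159), np.int64(161), np.int64(161), np.int64(161), np.int64(141), np.int64(109), np.int64(97), np.int64(96), np.int64(99), np.int64(99), np.int64(173), np.int64(219), np.int64(209), np.int64(207), np.int64(211), np.int64(213), np.int64(183), np.int64(135), np.int64(97), np.int64(93), np.int64(91), np.int64(104), np.int64(165), np.int64(202), np.int64(198), np.int64(193), np.int64(194), np.in
[... 2609 characters left out ...]
(157), np.int64(156), np.int64(159), np.int64(157), np.int64(158), np.int64(159), np.int64(158), np.int64(160), np.int64(161)] 
 [np.int64(159), np.int64(159), np.int64(157), np.int64(158), np.int64(157), np.int64(155), np.int64(158), np.int64(156), np.int64(159), np.int64(159), np.int64(132), np.int64(101), np.int64(100), np.int64(99), np.int64(101), np.int64(102), np.int64(103), np.int64(101), np.int64(94), np.int64(92), np.int64(98), np.int64(116), np.int64(147), np.int64(155), np.int64(154), np.int64(154), np.int64(158), np.int64(158), np.int64(156), np.int64(156), np.int64(157), np.int64(161), np.int64(162), np.int64(160), np.int64(161)]
[15.7, -0.4, -28.5, 0.0]
[15.7, -0.4, -28.5, 0.0]
```

The second key sits in the hand like the first, within 1 px, so I'll insert it in the same way.

send_rows --pt "12 -0.4 -28.7 0" --pt "12 -0.4 -28.7 0" --pt "7 0 0 0" --pt "0 0 0 0" --pt "0 0 0 0"

```text
time: 19.18
tool_pos: [485.7, -150.0, 213.2]
tcp_rot: [-0.182, 1.57, -0.322]
contact_force: [-0.3, -0.1, -0.7]
grip_width: 11.8
```

```bash
python3 - <<'E'
from h import *
o=get_obs(); print(o['tool_pos'].round(1),az(pose(o)),o['contact_force'].round(1)); plan([484.8,-148.8,124],0,step=20)
E
```

```text
[ 485.7 -150.   213.2] 82.01336323729076 [-0.3 -0.1 -0.7]
[17.8, 0.2, -0.2, 0.0]
[17.8, 0.2, -0.2, 0.0]
[17.8, 0.2, -0.2, 0.0]
[17.8, 0.2, -0.2, 0.0]
[17.8, 0.2, -0.2, 0.0]
```

send_rows --pt "15 0.6 -0.5 0" --pt "19 0.3 -0.3 0" --pt "19 0 0 0" --pt "18 0 0 0" --pt "18 0 0 0" --pt "0 0 0 0"

```text
time: 19.92
tool_pos: [483.9, -148.8, 122.9]
tcp_rot: [2.769, 1.569, 2.629]
contact_force: [0.1, -0.0, -0.7]
grip_width: 11.8
```

send_rows --pt "5 0 0 0" --pt "4 0 0 0" --pt "0 0 0 0" --pt "0 0 0 0"

```text
time: 20.42
tool_pos: [484.2, -149.1, 115.1]
tcp_rot: [-0.127, 1.57, -0.267]
contact_force: [-0.2, 0.2, -0.7]
grip_width: 11.7
```

send_rows --pt "1.5 0 0 0" --pt "1 0 0 0" --pt "0 0 0 0" --pt "0 0 0 0"

```text
time: 20.92
tool_pos: [484.1, -149.0, 112.9]
tcp_rot: [-0.232, 1.57, -0.372]
contact_force: [-1.5, 0.6, 5.1]
grip_width: 11.9
```

send_rows --pt "0 0 0 6" --pt "0 0 0 6" --pt "0 0 0 6" --pt "0 0 0 6" --pt "0 0 0 4" --pt "0 0 0 0" --pt "0 0 0 0"

```text
time: 21.8
tool_pos: [484.8, -149.0, 113.0]
tcp_rot: [0.53, 1.569, -0.097]
contact_force: [1.6, 1.8, 5.4]
grip_width: 12.2
```

```bash
python3 - <<'E'
from h import *
o=get_obs(); print(o['tool_pos'].round(1),az(pose(o)),o['contact_force'].round(1),o['moment'].round(2),o['joint_positions'].round(2),o['grip_width'])
E
```

```text
[ 484.8 -149.   113. ] 54.07633998483173 [1.6 1.8 5.4] [ 0.42 -0.15 -0.01] [-0.45  0.43  1.73  0.    0.97 -1.39] 12.193033667381867
```

It has turned 28° with no resistance, so the far key is the right one. I'll turn on to about 132°.

send_rows --pt "0 0 0 8" --pt "0 0 0 8" --pt "0 0 0 8" --pt "0 0 0 8" --pt "0 0 0 8" --pt "0 0 0 8" --pt "0 0 0 4" --pt "0 0 0 0"

```text
time: 22.8
tool_pos: [484.5, -149.2, 112.9]
tcp_rot: [1.183, 1.569, -0.352]
contact_force: [-0.0, 1.0, 5.6]
grip_width: 11.6
```

send_rows --pt "0 0 0 8" --pt "0 0 0 8" --pt "0 0 0 8" --pt "0 0 0 8" --pt "0 0 0 8" --pt "0 0 0 8" --pt "0 0 0 4" --pt "0 0 0 0"

```text
time: 23.8
tool_pos: [484.2, -149.1, 113.0]
tcp_rot: [2.036, 1.57, -0.406]
contact_force: [-1.8, 1.1, 6.0]
grip_width: 12.0
```

```bash
python3 - <<'E'
from h import *
o=get_obs(); print(o['tool_pos'].round(1),az(pose(o)),o['contact_force'].round(1),o['moment'].round(2),o['joint_positions'].round(2),o['grip_width'])
E
```

```text
[ 484.2 -149.1  113. ] -49.95476173031256 [-1.8  1.1  6. ] [ 0.22  0.41 -0.08] [-0.45  0.43  1.73  0.    0.97  0.42] 12.01869220424642
```

send_rows --pt "0 0 0 0" --pt "0 0 0 0" --pt "0 0 0 0" --pt "0 0 0 0" --pt "-20 0 0 0" --pt "-35 0 0 0" --pt "-30 0 0 0" --pt "0 0 0 0" --hand 0.55

```text
time: 24.8
tool_pos: [485.2, -149.5, 199.4]
tcp_rot: [2.014, 1.566, -0.43]
contact_force: [0.9, -0.2, 0.2]
grip_width: 50.7
```

send_rows --pt "0 0 0 -10" --pt "0 0 0 -10" --pt "0 0 0 -10" --pt "0 0 0 -10" --pt "0 0 0 -10" --pt "0 0 0 -10" --pt "0 0 0 -10" --pt "0 0 0 -10"

```text
time: 25.8
tool_pos: [483.4, -148.7, 195.9]
tcp_rot: [-2.579, 1.569, 2.663]
contact_force: [0.2, -0.3, 0.5]
grip_width: 50.4
```

send_rows --pt "0 0 0 -10" --pt "0 0 0 -10" --pt "0 0 0 -10" --pt "0 0 0 -10" --pt "0 0 0 -10" --pt "0 0 0 -10" --pt "0 0 0 -10" --pt "0 0 0 -10"

```text
time: 26.8
tool_pos: [483.4, -148.7, 195.9]
tcp_rot: [2.294, 1.569, 2.649]
contact_force: [-0.3, -0.5, -0.7]
grip_width: 50.3
```

send_rows --pt "0 0 0 -10" --pt "0 0 0 -10" --pt "0 0 0 0" --pt "0 0 0 0" --pt "0 0 0 0"

```text
time: 27.42
tool_pos: [483.9, -148.9, 197.1]
tcp_rot: [1.825, 1.57, 2.521]
contact_force: [0.4, 0.1, -0.1]
grip_width: 50.5
```

```bash
python3 - <<'E'
from h import *
o=get_obs(); T=pose(o); print(o['tool_pos'].round(1),az(T),o['contact_force'].round(1),o['joint_positions'].round(2),o['grip_width'])
c=cam('wrist'); a=cv2.resize(c['image'][100:370,160:480],None,fx=2,fy=2); cv2.imwrite('pics/w8c.png',a[:,:,::-1]); np.save('pics/w8.npy',c,allow_pickle=True)
plan([484.4,-149.1,125],0,step=30)
E
```

```text
[ 483.9 -148.9  197.1] 129.87872383854582 [ 0.4  0.1 -0.1] [-0.45  0.33  1.62  0.    1.19 -2.72] 50.47480714204471
[24.0, -0.1, 0.1, 0.0]
[24.0, -0.1, 0.1, 0.0]
[24.0, -0.1, 0.1, 0.0]
```

View pics/w8c.png

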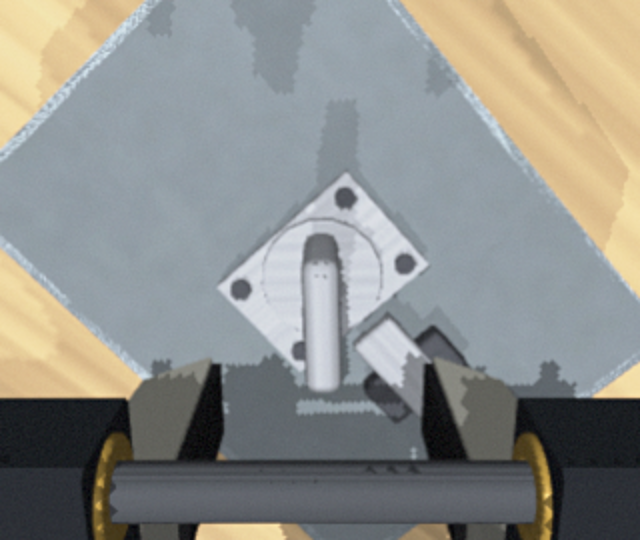

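The key stays seated, with its bow at (322,310) in line with the re-turned hand. The bolt has withdrawn part-way. I'll take the key again.

send_rows --pt "25 0 0 0" --pt "28 0 0 0" --pt "30 0 0 0" --pt "0 0 0 0" --pt "0 0 0 0"

```text
time: 28.1
tool_pos: [484.6, -149.3, 115.3]
tcp_rot: [-1.088, 1.569, -0.391]
contact_force: [0.6, 0.2, -0.4]
grip_width: 50.8
```

send_rows --pt "0 0 0 0" --pt "0 0 0 0" --pt "0 0 0 0" --pt "0 0 0 0" --pt "0 0 0 0" --hand 0

```text
time: 28.72
tool_pos: [484.0, -149.0, 114.4]
tcp_rot: [-0.525, 1.571, 0.173]
contact_force: [-0.0, 0.3, 2.0]
grip_width: 11.6
```

send_rows --pt "0 0 0 8" --pt "0 0 0 8" --pt "0 0 0 8" --pt "0 0 0 8" --pt "0 0 0 8" --pt "0 0 0 8" --pt "0 0 0 8" --pt "0 0 0 0"

```text
time: 29.72
tool_pos: [483.9, -148.7, 114.4]
tcp_rot: [2.088, 1.57, 1.81]
contact_force: [-0.6, 1.6, 2.6]
grip_width: 11.8
```

send_rows --pt "0 0 0 8" --pt "0 0 0 8" --pt "0 0 0 8" --pt "0 0 0 8" --pt "0 0 0 8" --pt "0 0 0 8" --pt "0 0 0 8" --pt "0 0 0 0"

```text
time: 30.72
tool_pos: [484.2, -148.5, 114.5]
tcp_rot: [2.341, 1.57, 1.088]
contact_force: [0.6, 3.5, 4.1]
grip_width: 12.0
```

```bash
python3 - <<'E'
from h import *
o=get_obs(); print(o['tool_pos'].round(1),az(pose(o)),o['contact_force'].round(1),o['moment'].round(2),o['joint_positions'].round(2),o['grip_width'])
E
```

```text
[ 484.2 -148.5  114.5] 18.190605708023774 [0.6 3.5 4.1] [ 0.72 -0.06 -0.  ] [-0.45  0.43  1.73  0.    0.98 -0.77] 12.048624175635894
```

send_rows --pt "0 0 0 6" --pt "0 0 0 6" --pt "0 0 0 4" --pt "0 0 0 0"

```text
time: 31.22
tool_pos: [484.3, -148.6, 114.5]
tcp_rot: [2.257, 1.57, 0.725]
contact_force: [0.6, 3.4, 3.8]
grip_width: 12.1
```

```bash
python3 - <<'E'
from h import *
o=get_obs(); print(az(pose(o)),o['contact_force'].round(1),o['moment'].round(2),o['grip_width'])
E
```

```text
2.2315424452782655 [0.6 3.4 3.8] [ 0.88 -0.24  0.01] 12.062029833416469
```

send_rows --pt "0 0 0 4" --pt "0 0 0 0"

```text
time: 31.48
tool_pos: [484.3, -148.7, 114.5]
tcp_rot: [2.209, 1.57, 0.607]
contact_force: [1.6, 5.0, 4.2]
grip_width: 11.7
```

```bash
python3 - <<'E'
from h import *
o=get_obs(); print(az(pose(o)),o['contact_force'].round(1),o['moment'].round(2),o['grip_width'])
E
```

```text
-1.7995132997356922 [1.6 5.  4.2] [ 0.92 -0.24  0.05] 11.715091070483776
```

send_rows --pt "0 0 0 4" --pt "0 0 0 0"

```text
time: 31.72
tool_pos: [484.3, -148.8, 114.5]
tcp_rot: [2.066, 1.57, 0.394]
contact_force: [2.5, 4.5, 4.1]
grip_width: 11.9
```

```bash
python3 - <<'E'
from h import *
o=get_obs(); print(az(pose(o)),o['contact_force'].round(1),o['moment'].round(2),o['grip_width'])
E
```

```text
-5.812466158789088 [2.5 4.5 4.1] [ 0.98 -0.38  0.09] 11.857061834722671
```

send_rows --pt "0 0 0 3" --pt "0 0 0 0"

```text
time: 31.98
tool_pos: [484.3, -148.9, 114.5]
tcp_rot: [1.732, 1.57, 0.007]
contact_force: [3.1, 4.3, 4.7]
grip_width: 11.9
```

```bash
python3 - <<'E'
from h import *
o=get_obs(); print(az(pose(o)),o['contact_force'].round(1),o['moment'].round(2),o['grip_width'])
E
```

```text
-8.80085343466678 [3.1 4.3 4.7] [ 0.98 -0.34  0.26] 11.94893355896867
```

send_rows --pt "0 0 0 3" --pt "0 0 0 0" --pt "0 0 0 0"

```text
time: 32.35
tool_pos: [484.3, -148.9, 114.5]
tcp_rot: [1.561, 1.57, -0.215]
contact_force: [2.5, 4.2, 4.3]
grip_width: 12.1
```

```bash
python3 - <<'E'
from h import *
o=get_obs(); print(az(pose(o)),o['contact_force'].round(1),o['moment'].round(2),o['grip_width'])
c=cam('top'); save(c,'top1')
E
```

```text
-11.74177364841305 [2.5 4.2 4.3] [ 0.94 -0.34  0.45] 12.13439181458741
```

The moment climbs linearly (0.09, 0.26, 0.45 N m) from about 268°, so the lock is at its stop. I'll release and move clear.

send_rows --pt "0 0 0 0" --pt "0 0 0 0" --pt "0 0 0 0" --pt "0 0 0 0" --pt "-20 0 0 0" --pt "-40 0 0 0" --pt "-40 0 0 0" --pt "-40 0 0 0" --hand 0.55

```text
time: 33.4
tool_pos: [483.8, -149.0, 255.5]
tcp_rot: [-1.151, 1.571, -2.931]
contact_force: [-0.1, -0.5, -0.6]
grip_width: 50.3
```

send_rows --pt "-20 0 50 0" --pt "0 0 50 0" --pt "0 0 0 0" --pt "0 0 0 0" --pt "0 0 0 0"

```text
time: 34.02
tool_pos: [463.3, -245.8, 274.2]
tcp_rot: [-2.499, 1.57, 2.005]
contact_force: [0.3, 0.4, 0.2]
grip_width: 50.1
```

```bash
python3 - <<'E'
from h import *
o=get_obs(); print(o['tool_pos'].round(1),az(pose(o)),o['contact_force'].round(1))
w=cam('wrist'); np.save('pics/w9.npy',w,allow_pickle=True); t=cam('top'); s=cam('side'); save(s,'side2'); save(t,'top2')
A=cv2.resize(w['image'],(480,360)); B=cv2.resize(s['image'][200:420,200:400],(320,352)); B=cv2.copyMakeBorder(B,0,8,0,0,cv2.BORDER_CONSTANT)
C=cv2.resize(t['image'][150:300,120:520],(640,240)); C=cv2.copyMakeBorder(C,0,0,0,160,cv2.BORDER_CONSTANT)
cv2.imwrite('pics/fin.png',np.vstack([np.hstack([A,B]),C])[:,:,::-1])
E
```

```text
[ 463.3 -245.8  274.2] -11.94010322373082 [0.3 0.4 0.2]
```

View pics/fin.png

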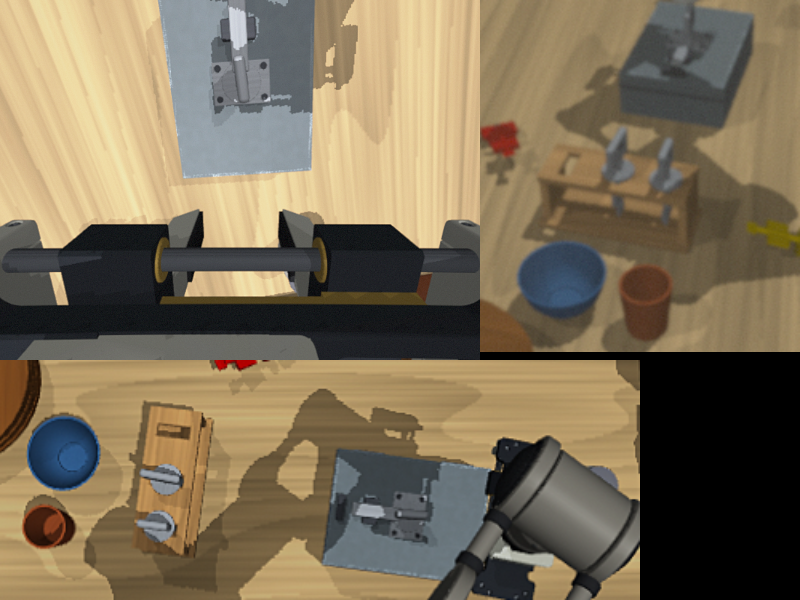

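```bash
python3 - <<'E'
from h import *
t0=np.load('pics/top0.npy',allow_pickle=True).item(); t2=cv2.imread('pics/top2.png')[:,:,::-1].astype(int)
for n,i in [('before',t0['image'].astype(int)),('after',t2)]: print(n,[int(i[240:246,u].mean()) for u in range(322,366)])
E
```

```text
before [84, 85, 84, 65, 69, 124, 140, 134, 136, 136, 141, 147, 146, 147, 147, 148, 147, 146, 147, 146, 147, 147, 148, 148, 148, 148, 148, 146, 141, 140, 138, 137, 136, 135, 135, 112, 82, 99, 100, 100, 101, 103, 82, 104]
after [97, 98, 98, 78, 53, 69, 67, 62, 44, 34, 35, 34, 31, 39, 58, 66, 67, 67, 84, 103, 104, 123, 148, 165, 169, 167, 166, 164, 159, 157, 155, 153, 152, 149, 150, 148, 139, 112, 84, 86, 86, 86, 88, 91]
```

```bash
python3 -c "
from h import *
o=get_obs(); print(o['time'],o['contact_force'].round(1)); print(close_job())"
```

```text
34.175 [ 0.4 -0.5 -0.4]
the job is handed in; nothing more can be done
None
```

The chest is unlocked. The key from the rack's far hole (the one furthest from the robot) was the right one, and I left it in the lock. I handed the job in at 34.2 s of the 72 s allowed.

- **Wrong key:** I tried the near key first. It went fully in but stopped hard at about 24° (0.71 N m), so I turned it back and put it upright in its own hole.
- **Widest key:** I did not try key c, the middle one. Its bow measured 61 mm wide, which matches the description, and its bit is too wide for the keyhole.
- **Right key:** I turned the far key 132° and let go, lifted the hand clear and turned it back half a turn. I then took the key again and turned it on to about 274°. Resistance climbed steadily from about 268° (0.09, 0.26, then 0.45 N m), so it is at its stop.

**Last checks:**
- The bolt's free end moved about 13–14 pixels in the top view, roughly 33 mm against the 32 mm expected. That was a coarse reading, because the chest was in shadow.
- The pictures show two keys upright in the rack, the third in the lock, and the bowl and cup where they were.
- In the final top view the arm mostly hides the jar. I saw nothing touch it, but did not check its position again.

**One disagreement:** the near key seated about 2.3 mm higher at the wrist than its first grip implied. It came back into the rack with the same offset, so I take it to have slipped slightly in the fingers. A close picture showed its collar flat on the plate.

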